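# Hold a gel cassette down on the casting-stand gasket

### The job

Lift the wider of the two glass gel cassettes out of the wire drying rack and lower it, upright, between the two guide posts of the casting stand. Press it straight down on the stand's rubber gasket with a steady push of about 12 N (below 6 N it would leak, above 18 N is too hard on gasket and glass) and finish while still gripping and pressing it, because a colleague will then turn the cams that fasten it. Leave the narrow cassette and the other things on the bench where they are.

Things in the scene. Friction and masses are not known exactly. Their poses are not given: they have to be found in the camera images.
- wide_cassette: the wider gel cassette: two upright glass plates with a grey clamp bar along each side edge; 120 mm wide (its y), 100 mm high, about 0.3 kg, in either rack slot. Origin: centre of the glass's bottom edge; x through the plates, z up. Bars: 22 mm thick (x), 14 mm wide, z = 10 to 94 mm, outer faces at y = +-60 mm; each has two black thumbscrews standing out to x = -19 mm at z = 66 and 84 mm
- wide_top (a point): middle of the wide cassette's top edge, 100 mm above its origin, axes as the cassette's. The plates are 10 mm thick in all (x = -5 to +5 mm): tall back plate on the +x side up to this point, short front plate (-x side) 10 mm lower. Glass is free to be gripped across its thickness from above for y = -46 to 46 mm
- narrow_cassette: a narrower cassette of the same build, height and thickness, 90 mm wide overall, standing in the other slot of the rack; not to be used or moved
- drying_rack: white wire rack, fixed to the bench, 144 mm (x) by 148 mm (y), wire loops 48 mm high. Origin: centre of its underside. Two slots that run along its y, at x = -36 and +36 mm, each open upward between two loops 27 mm apart; the glass stands on rails 12 mm above the origin
- casting_stand: grey casting stand, fixed to the bench: base 78 mm (x) by 204 mm (y), two posts 75 mm high at its y ends, a black cam knob outside each. The posts are channels that take the cassette's clamp bars: clear space 124 mm along y, 25 mm along x, with flared mouths about 7 mm wider to each side at the top. Origin: centre of its underside; y from post to post, z up
- seat (a point): point of the stand midway between the posts, on the gasket's top face when nothing presses it (26 mm above the stand's origin); axes as the stand's. The bottom edge of the cassette's glass comes here. Either face of the cassette may look either way
- gasket (a joint): how far the gasket is pressed down (m): 0 free, 0.006 fully crushed. It is a springy black rubber strip, 92 mm by 16 mm, that gives straight down by 1 mm for each 4 N, so 12 N is 0.003; the cassette's own weight alone gives about 0.0007
- beaker_50: small glass beaker, 61 mm high, standing on the bench; leave it
- dropper_bottle: small amber dropper bottle, 102 mm high, standing on the bench; leave it
- marker: black-capped marker pen, 135 mm long, lying on the bench; leave it

How it is judged:
By the outcome, as a careful person would: the job done as asked, in the order asked, and still so for the second after the job is handed in, while the arm keeps its last pose, push and grip.
It also fails if it takes over 54 s, if anything falls off the work surface, if the arm or the gripper's body presses on something with over 40 N, if the wrist force passes 120 N, or if a joint passes its speed limit or range.

### The arm

A 6-joint arm with a two-finger parallel gripper is mounted at the origin on a cart in front of the work surface, level with it; the furniture and walls round the work are solid. World frame = base frame: x ahead of the robot, y to its left, z up, the work surface at z = 0. Lengths are in m, angles in degrees, forces in N, time in s.
With the tool pointing down it reaches from about 0.3 to 0.75 m from the base axis. Payload 8.5 kg.
Tool frame: the origin (TCP) lies between the finger pads; the fingertips stand 17 mm ahead of it and the grasp point (between the pads) lies 2 mm behind it; z points along the fingers, y is the direction in which the jaws open and shut (so a half turn about z gives the same grasp; the last joint's range is limited). The gripper opens to 85 mm and grips with 20 to 120 N. Pads are 22 mm wide; open, the fingers measure 114 mm over their backs; the gripper's body (76 mm by 85 mm) begins 54 mm behind the grasp point. The pads swing forward as they close: fully open they stand 13 mm farther back than shut.
Start: joints at [64.612, 21.807, 74.336, -0, 83.858, -12.336], TCP at [0.124, 0.536, 0.248] pointing down, gripper open.
Joint ranges: [-178.18, 178.18], [-50.72, 133.34], [12.68, 142.11], [-81.47, 261.47], [9.98, 163.14], [-165.26, 165.26]. Speed limits (degrees/s): [136.94, 136.94, 180, 180, 180, 180].

### API

Orientations are given as a 3x3 rotation matrix whose columns are the frame's x, y, z axes.
In Python, from rig import readout, eyes, env gives the robot as it stands.
- The arm moves only by the tool arm_command, never from a script. Its argument "rows" is text: rows parted by semicolons, each of 7 numbers parted by spaces: the closure, from 0 (fully open) to 1 (shut), then the shift along the tool's x, y, z in mm, then the turn, a rotation vector about the tool's x, y, z in degrees. In form: grip dx dy dz rx ry rz; .... A call has 1 to 5 rows; each row shifts and turns the commanded pose from where the row before left it, along the tool's axes as they then stand; what a row does not reach is not made up. A row lasts 1/12 s, in which the tool goes at most 41.7 mm and 7.16 degrees, less where a joint would pass 70% of its speed; a pose out of reach is approached as far as the arm can. A call with a gripper value outside its range is refused whole. The fingers move at their own pace and stop on an object; "squeeze" is the grip in N (left out, the last holds). Time passes only in rows, so rows that do not move let the fingers close. It gives the time, the measured TCP pose, the force and the opening at its end, in the units of the state.
- readout.observe(): the state, without advancing time (a new reading comes with each control period).
- eyes.get_image(name): name is "scene" or "top" or "wrist"; returns the picture (384x512x3 uint8, red, green, blue); there is no depth.
- eyes.camera_model(name): a dict with "mtx" (3x3 intrinsics, pixels), "k1" (the pictures are not rectified: a ray, as slopes to the right and down, at radius r is drawn at 1 + k1 r^2 times it, then the intrinsics apply), "view" (4x4, takes a point from world to camera coordinates). Camera axes: x right, y up, looking along -z (the intrinsics and any distortion apply to the point x, -y, -z); pixel columns grow to the right and rows downward; lengths in m; the calibration is good to about 2 mm. A picture is of the moment at which its call begins: read the wrist's pose just before it. camera_model takes no time and is no camera call; for the wrist camera it gives the pose at the moment of the call.
- env.close_job(): hands the job in, once; it reports no verdict.
The state is a dict: "time_s": time; "q": joint angles; "qvel": joint speeds; "joint_efforts": joint torques, N m; "position": TCP position; "tool_rot": TCP orientation; "ft_force": force on the tool from outside, world axes, zero at the start; "wrist_torque": the same for the moment, N m; "grip_width": finger opening in m.
Only numpy, scipy, OpenCV 4.12 (cv2) and the standard library are available. Lean on these libraries where they do the work, as an engineer would, in place of code of your own. Each camera call takes 0.05 s, during which the arm holds its last target. There are 200 camera calls.

## Working session

There is one attempt and no reset: what is moved stays moved. The work goes in short steps, Python scripts to look and compute and a tool call to move; the robot and the scene stay as the last step left them, time stands still between calls to the robot, and variables do not carry over. Pictures are saved under pics/ and viewed, about 8 in all and at most 12, crops included, and the job is handed in when it is done.

Besides the shell and the picture viewer there is one more tool, called after "Request:" by a JSON object that holds its "name" and its "arguments", one argument or row to a line. arm_command: Moves the arm, as the interface text tells. Its arguments: {"type":"object","properties":{"rows":{"type":"string"},"squeeze":{"type":"number"}},"required":["rows"]}

```bash
ls; mkdir -p pics
cat > h.py <<'E'
import numpy as np, cv2
from rig import readout, eyes, env
def snap(n,f):
    m=eyes.camera_model(n); im=eyes.get_image(n); cv2.imwrite('pics/'+f,im[:,:,::-1]); np.savez('pics/'+f+'.npz',mtx=m['mtx'],k1=m['k1'],view=m['view']); return im,m
def load(f): return cv2.imread('pics/'+f), dict(np.load('pics/'+f+'.npz'))
def ray(m,uv):
    p=cv2.undistortPoints(np.array(uv,float).reshape(-1,1,2),np.array(m['mtx']),np.array([float(m['k1']),0,0,0])).reshape(-1,2)
    # dist model is exact radial k1
    V=np.array(m['view']); R=V[:3,:3]; c=-R.T@V[:3,3]
    d=np.c_[p[:,0],-p[:,1],-np.ones(len(p))]@R
    return c,d
def onz(m,uv,z):
    c,d=ray(m,uv); z=np.asarray(z)*np.ones(len(d)); return c+d*((z-c[2])/d[:,2])[:,None]
def proj(m,P):
    V=np.array(m['view']); p=np.atleast_2d(P)@V[:3,:3].T+V[:3,3]; x=p[:,0]/-p[:,2]; y=-p[:,1]/-p[:,2]
    s=1+float(m['k1'])*(x*x+y*y); K=np.array(m['mtx']); return np.c_[K[0,0]*x*s+K[0,2],K[1,1]*y*s+K[1,2]]
E
python3 - <<'E'
from h import *
s=readout.observe(); print(s['position'],s['tool_rot'],s['ft_force'],s['grip_width'],s['time_s'])
for n in('scene','top'):
    im,m=snap(n,n+'0.png'); print(n,m)
a=[cv2.imread('pics/%s0.png'%n) for n in('top','scene')]
for i,n in enumerate(('top','scene')): cv2.imwrite('pics/%s0v.png'%n,cv2.resize(a[i],(800,600),interpolation=cv2.INTER_CUBIC))
E
```

```text
pics
[0.12409375 0.53553741 0.24770716] [[-9.74168538e-01  2.25821313e-01 -6.27730801e-04]
 [ 2.25821973e-01  9.74167671e-01 -1.33643729e-03]
 [ 3.09719029e-04 -1.44367057e-03 -9.99998910e-01]] [-0.06646396  0.38695224 -0.14712225] 0.0857279252504214 0.0
scene {'mtx': array([[489.51787304,   0.        , 261.83351052],
       [  0.        , 489.51787304, 191.67930688],
       [  0.        ,   0.        ,   1.        ]]), 'k1': -0.07305478519448855, 'view': array([[ 0.85104019, -0.52493742, -0.01308822, -0.47672405],
       [ 0.41031213,  0.64923971,  0.6404153 , -0.29298593],
       [-0.32768057, -0.55038941,  0.76791727, -1.14107951],
       [ 0.        ,  0.        ,  0.        ,  1.        ]])}
top {'mtx': array([[440.4514697 ,   0.        , 263.05670027],
       [  0.        , 440.4514697 , 192.13911659],
       [  0.        ,   0.        ,   1.        ]]), 'k1': 0.006955908909914627, 'view': array([[-4.61725359e-03, -9.99989100e-01,  6.92842010e-04,
         2.19019632e-02],
       [ 9.93924604e-01, -4.51305894e-03,  1.09970517e-01,
        -5.78237497e-01],
       [-1.09966191e-01,  1.19639448e-03,  9.93934608e-01,
        -1.36247448e+00],
       [ 0.00000000e+00,  0.00000000e+00,  0.00000000e+00,
         1.00000000e+00]])}
```

View pics/top0v.png

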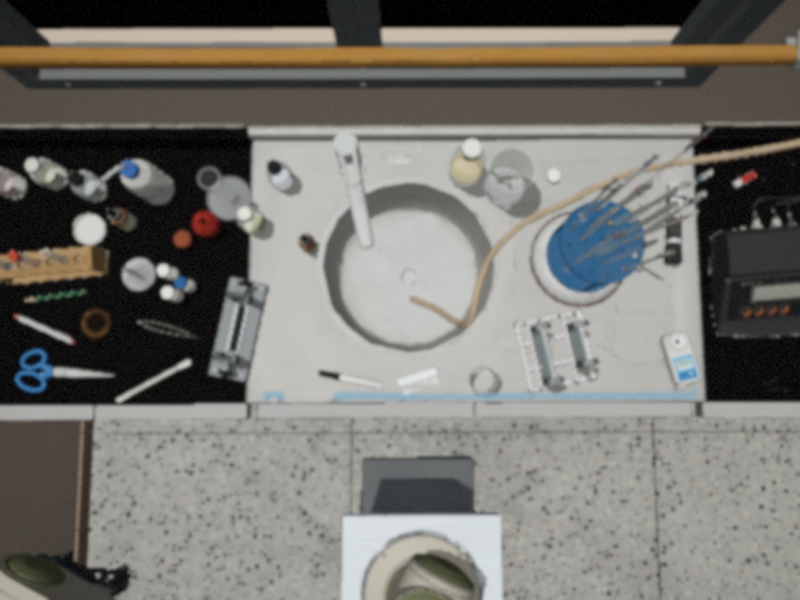

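View pics/scene0v.png

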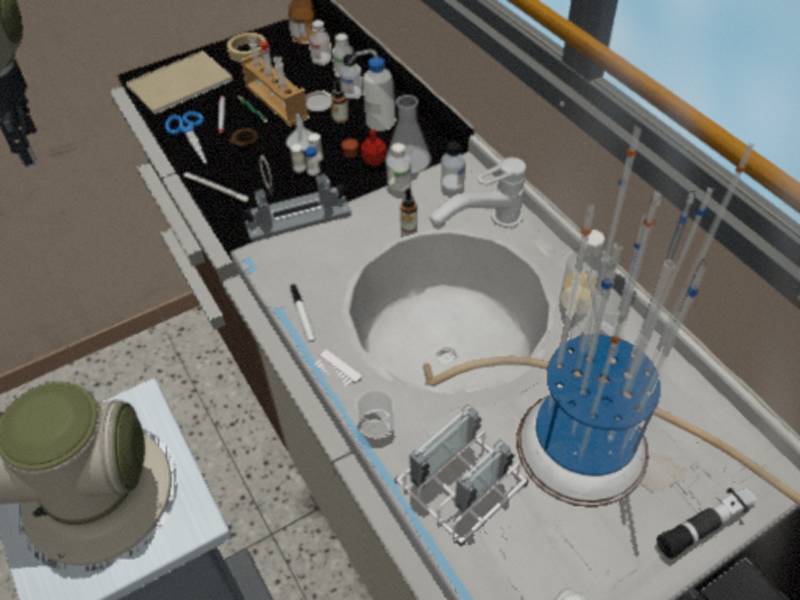

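The top view shows the wide cassette in the rack's left slot, at about (542,352) in the 800-px picture. The narrow one is at (580,345) and the stand at (238,328). Next I'll take coarse positions and move in for closer looks.

Run:
```python
from h import *
im,m=load('top0.png'); k=512/800
print('cass ends z.1',onz(m,np.array([[536,318],[549,388]])*k,.1))
print('rack corners z.048',onz(m,np.array([[515,322],[530,391],[583,311],[598,377]])*k,.048))
print('stand z.026 center, ends z.075',onz(m,np.array([[238,328],[248,284],[227,375]])*k,[.026,.075,.075]))
c,d=ray(m,[[256,192]]);print(c)
w=eyes.camera_model('wrist'); s=readout.observe();V=w['view'];R=V[:3,:3];print('wristcam',w['mtx'],w['k1'],-R.T@V[:3,3]); T=s['tool_rot'];print('in tool',T.T@(-R.T@V[:3,3]-s['position']),'\n',T.T@R.T)
crop=lambda im,a,b,c,d: cv2.resize(im[b:d,a:c],None,fx=6,fy=6,interpolation=cv2.INTER_CUBIC)
A=crop(im,325,195,390,255);B=crop(im,130,170,180,250)
h=max(A.shape[0],B.shape[0]);A=np.pad(A,((0,h-A.shape[0]),(0,0),(0,0)));B=np.pad(B,((0,h-B.shape[0]),(0,0),(0,0)))
cv2.imwrite('pics/c0.png',np.hstack([A,B]))
```

```text
cass ends z.1 [[ 0.53534061 -0.22055285  0.1       ]
 [ 0.40187208 -0.241929    0.1       ]]
rack corners z.048 [[ 0.53187659 -0.18799313  0.048     ]
 [ 0.39524948 -0.21466405  0.048     ]
 [ 0.55330739 -0.32431817  0.048     ]
 [ 0.42212296 -0.34972092  0.048     ]]
stand z.026 center, ends z.075 [[0.52398816 0.3697736  0.026     ]
 [0.60711265 0.33983894 0.075     ]
 [0.42934996 0.37666592 0.075     ]]
[0.42499947 0.02092216 1.41778444]
wristcam [[317.85812251   0.         256.4635605 ]
 [  0.         317.85812251 189.95250815]
 [  0.           0.           1.        ]] -0.007806985451649967 [0.05846372 0.5520861  0.37289775]
in tool [ 0.06769315  0.00111211 -0.12510974] 
 [[ 4.29207303e-04  9.62107072e-01  2.72671592e-01]
 [ 9.99999907e-01 -4.01560078e-04 -1.57198157e-04]
 [-4.17474327e-05  2.72671634e-01 -9.62107155e-01]]
```

View pics/c0.png

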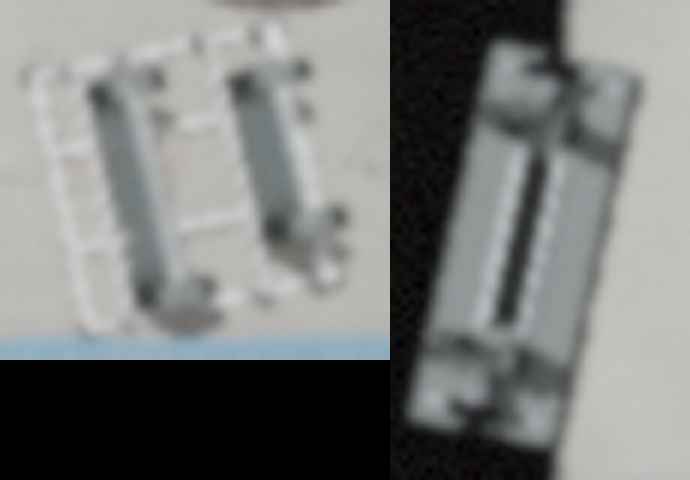

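The wide cassette's top edge runs along roughly 9–11° in the world frame, centred near (0.468, -0.23), with its screws on the -y side. I'll move the wrist camera over it with the fingers half closed.

Request:
{"name": "arm_command", "arguments": {
  "rows": "0.5 0 0 0 0 0 -6; 0.5 0 0 0 0 0 -6; 0.5 0 0 0 0 0 -6; 0.5 0 0 0 0 0 -6; 0.5 -9 -39 0 0 0 0"
}}

```text
time_s: 0.52
position: [0.1394, 0.5018, 0.2472]
tool_rot: [[-0.98, -0.199, -0.001], [-0.199, 0.98, 0.001], [0.001, 0.001, -1.0]]
ft_force: [1.4, -0.9, 0.2]
grip_width: 0.0427
```

Request:
{"name": "arm_command", "arguments": {
  "rows": "0.5 -9 -39 0 0 0 0; 0.5 -9 -39 0 0 0 0; 0.5 -9 -39 0 0 0 0; 0.5 -9 -39 0 0 0 0; 0.5 -9 -39 0 0 0 0"
}}

```text
time_s: 0.93
position: [0.2216, 0.3145, 0.2481]
tool_rot: [[-0.982, -0.191, -0.0], [-0.191, 0.982, -0.0], [0.0, -0.0, -1.0]]
ft_force: [0.9, -0.7, 0.1]
grip_width: 0.0428
```

Request:
{"name": "arm_command", "arguments": {
  "rows": "0.5 -9 -39 0 0 0 0; 0.5 -9 -39 0 0 0 0; 0.5 -9 -39 0 0 0 0; 0.5 -9 -39 0 0 0 0; 0.5 -9 -39 0 0 0 0"
}}

```text
time_s: 1.35
position: [0.3029, 0.1316, 0.2484]
tool_rot: [[-0.982, -0.19, 0.0], [-0.19, 0.982, 0.0], [-0.0, 0.0, -1.0]]
ft_force: [1.6, 1.6, 0.7]
grip_width: 0.0427
```

Request:
{"name": "arm_command", "arguments": {
  "rows": "0.5 -9 -39 0 0 0 0; 0.5 -9 -39 0 0 0 0; 0.5 -9 -39 0 0 0 0; 0.5 -9 -39 0 0 0 0; 0.5 -9 -39 0 0 0 0"
}}

```text
time_s: 1.77
position: [0.3842, -0.0517, 0.2483]
tool_rot: [[-0.982, -0.189, -0.0], [-0.189, 0.982, 0.0], [0.0, 0.0, -1.0]]
ft_force: [2.0, 1.5, 0.5]
grip_width: 0.0427
```

Request:
{"name": "arm_command", "arguments": {
  "rows": "0.5 -9 -39 0 0 0 0; 0.5 -9 -39 0 0 0 0; 0.5 -9 -39 0 0 0 0; 0.5 -9 -39 0 0 0 0; 0.5 -9 -39 0 0 0 0; "
}}

```text
time_s: 2.18
position: [0.4656, -0.2344, 0.2479]
tool_rot: [[-0.982, -0.189, -0.001], [-0.189, 0.982, 0.001], [0.0, 0.001, -1.0]]
ft_force: [0.0, 0.0, 0.3]
grip_width: 0.0428
```

Run:
```python
from h import *
s=readout.observe(); print(s['position'],s['tool_rot'],s['grip_width'],s['time_s'],s['q'])
im,m=snap('wrist','w1.png')
cv2.imwrite('pics/w1v.png',cv2.resize(im[:,:,::-1],(800,600),interpolation=cv2.INTER_CUBIC))
```

```text
[ 0.46557829 -0.23439747  0.24793827] [[-9.81897076e-01 -1.89414452e-01 -5.45105552e-04]
 [-1.89414746e-01  9.81897016e-01  5.51037975e-04]
 [ 4.30862959e-04  6.44313607e-04 -9.99999700e-01]] 0.04281231382095646 2.1833 [-3.97526760e+01  1.89521727e+01  7.88460357e+01  4.34049584e-03
  8.22459930e+01 -1.40671888e+02]
```

View pics/w1v.png

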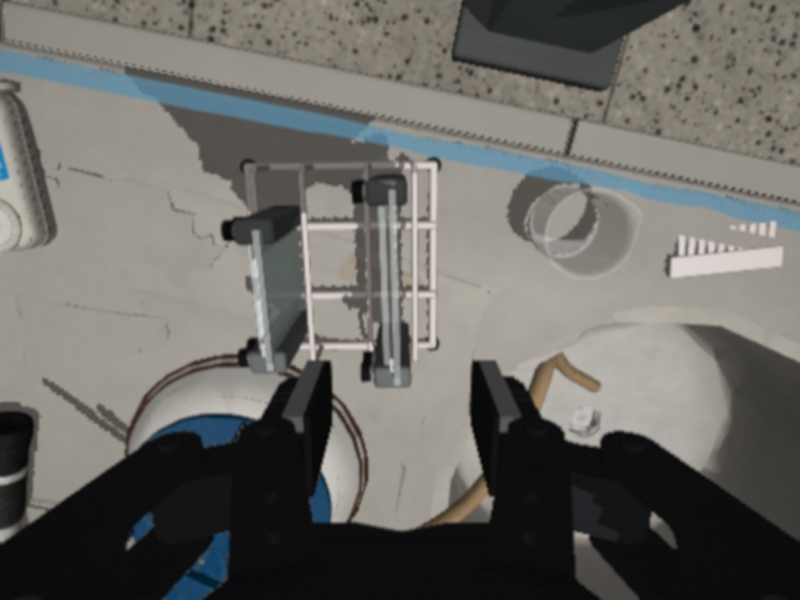

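The wrist view shows the wide cassette seen almost edge-on, from about (388,180) to (395,385) in 800-px coordinates, with its screws to the left. I'll zoom in to measure its top edge.

Run:
```python
from h import *
im,m=load('w1.png'); x0,y0=222,105
c=im[y0:y0+147,x0:x0+60]; b=cv2.resize(c,None,fx=4,fy=4,interpolation=cv2.INTER_CUBIC)
cv2.imwrite('pics/w1c.png',b)
g=im.astype(int).sum(2)//3
for r in(130,145,160,175,190,205,220,235): print(r,list(g[r,236:270]))
```

```text
130 [np.int64(56), np.int64(52), np.int64(52), np.int64(52), np.int64(52), np.int64(53), np.int64(57), np.int64(59), np.int64(58), np.int64(60), np.int64(64), np.int64(68), np.int64(90), np.int64(133), np.int64(146), np.int64(147), np.int64(139), np.int64(103), np.int64(65), np.int64(53), np.int64(55), np.int64(63), np.int64(74), np.int64(98), np.int64(131), np.int64(147), np.int64(146), np.int64(148), np.int64(186), np.int64(210), np.int64(196), np.int64(159), np.int64(151), np.int64(152)]
145 [np.int64(105), np.int64(107), np.int64(108), np.int64(108), np.int64(108), np.int64(112), np.int64(133), np.int64(162), np.int64(172), np.int64(171), np.int64(157), np.int64(119), np.int64(112), np.int64(143), np.int64(166), np.int64(180), np.int64(200), np.int64(195), np.int64(168), np.int64(171), np.int64(132), np.int64(112), np.int64(124), np.int64(160), np.int64(192), np.int64(198), np.int64(189), np.int64(168), np.int64(187), np.int64(211), np.int64(203), np.int64(189), np.int64(195), np.int64(199)]
160 [np.int64(104), np.int64(86), np.int64(83), np.int64(83), np.int64(83), np.int64(83),
[... 2237 characters left out ...]
, np.int64(80), np.int64(44), np.int64(38), np.int64(39), np.int64(41), np.int64(65), np.int64(98), np.int64(115), np.int64(166), np.int64(203), np.int64(202), np.int64(184), np.int64(191), np.int64(196)]
235 [np.int64(43), np.int64(73), np.int64(74), np.int64(60), np.int64(62), np.int64(71), np.int64(74), np.int64(76), np.int64(76), np.int64(77), np.int64(77), np.int64(79), np.int64(93), np.int64(142), np.int64(184), np.int64(158), np.int64(145), np.int64(148), np.int64(153), np.int64(144), np.int64(106), np.int64(84), np.int64(82), np.int64(83), np.int64(81), np.int64(75), np.int64(97), np.int64(145), np.int64(158), np.int64(159), np.int64(158), np.int64(158), np.int64(158), np.int64(158)]
```

View pics/w1c.png

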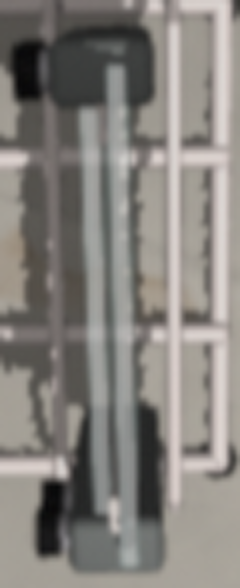

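Run:
```python
from h import *
im,m=load('w1.png'); s=readout.observe()
E=onz(m,[[251.25,121.25],[254.6,246.25]],.112); print('tall ends',E,'len',np.linalg.norm(E[1]-E[0]))
g=im.astype(float).mean(2)
def mid(r,lo,hi):
    x=np.arange(lo,hi+1); w=np.clip(g[r,lo:hi+1]-125,0,None); 
    b=np.where(w>0)[0]; l,rr=b[0]+lo,b[-1]+lo
    L=l-(g[r,l]-125)/(g[r,l]-g[r,l-1]); R=rr+(g[r,rr]-125)/(g[r,rr]-g[r,rr+1]); return L,R
T=s['tool_rot'];p=s['position']
for r in(160,175,190,205,218):
    a=mid(r,249,255);b=mid(r,242,248)
    P=onz(m,[[a[0],r],[a[1],r]],.112);Q=onz(m,[[b[0],r],[b[1],r]],.102)
    print(r,((P-p)@T*1e3).round(1).tolist(),((Q-p)@T*1e3).round(1).tolist())
# rack outer corners approx (800px coords), top of loops z .048
k=.64
C=onz(m,np.array([[247,163],[436,163],[434,346],[306,346]])*k,.046);print(((C-p)@T*1e3).round(1))
print(((E-p)@T*1e3).round(1))
```

```text
tall ends [[ 0.41627898 -0.24764399  0.112     ]
 [ 0.52383878 -0.22427306  0.112     ]] len 0.11006958092529073
160 [[20.4, 1.1, 135.2], [20.4, 4.6, 135.2]] [[18.5, -5.1, 145.2], [18.5, -1.4, 145.2]]
175 [[7.6, 1.2, 135.2], [7.6, 5.1, 135.2]] [[5.2, -4.4, 145.2], [5.2, -0.8, 145.2]]
190 [[-5.6, 1.7, 135.2], [-5.5, 5.8, 135.2]] [[-8.4, -4.7, 145.2], [-8.4, -0.6, 145.2]]
205 [[-19.0, 1.9, 135.2], [-19.0, 5.5, 135.2]] [[-22.4, -3.7, 145.2], [-22.4, -0.0, 145.2]]
218 [[-31.0, 2.7, 135.2], [-31.0, 5.9, 135.2]] [[-34.9, -3.2, 145.2], [-34.8, -0.4, 145.2]]
[[ 64.  -90.9 201.4]
 [ 64.4  29.4 201.1]
 [-60.1  30.8 201.1]
 [-60.4 -59.3 201.3]]
[[ 51.9   2.6 135.2]
 [-58.1   5.5 135.2]]
```

The two plates measure 10 mm across, so the cassette is upright. Its centre is at tool (-3, +0.5), turned about -1.5°. I'll descend and grip it.

Request:
{"name": "arm_command", "arguments": {
  "rows": "0.5 -3 0.5 0 0 0 -1.5; 0.5 0 0 35 0 0 0; 0.5 0 0 35 0 0 0; 0.5 0 0 35 0 0 0; 0.5 0 0 25 0 0 0",
  "squeeze": 60
}}

```text
time_s: 2.65
position: [0.4671, -0.2297, 0.1158]
tool_rot: [[-0.976, -0.217, -0.002], [-0.217, 0.976, 0.002], [0.002, 0.003, -1.0]]
ft_force: [-0.0, 0.6, -0.6]
grip_width: 0.0424
```

Request:
{"name": "arm_command", "arguments": {
  "rows": "0.5 0 0 12 0 0 0; 0.5 0 0 12 0 0 0; 0.5 0 0 0 0 0 0; 1 0 0 0 0 0 0; 1 0 0 0 0 0 0"
}}

```text
time_s: 3.07
position: [0.4685, -0.2312, 0.0952]
tool_rot: [[-0.976, -0.216, 0.001], [-0.216, 0.976, -0.001], [-0.001, -0.001, -1.0]]
ft_force: [-0.8, -1.4, 0.3]
grip_width: 0.0195
```

Request:
{"name": "arm_command", "arguments": {
  "rows": "1 0 0 0 0 0 0; 1 0 0 0 0 0 0; 1 0 0 0 0 0 0; 1 0 0 0 0 0 0; 1 0 0 0 0 0 0"
}}

```text
time_s: 3.48
position: [0.4701, -0.2354, 0.0964]
tool_rot: [[-0.977, -0.215, 0.007], [-0.215, 0.977, -0.01], [-0.004, -0.011, -1.0]]
ft_force: [2.2, -15.5, -1.8]
grip_width: 0.0095
```

Request:
{"name": "arm_command", "arguments": {
  "rows": "1 0 0 -2 0 0 0; 1 0 0 -3 0 0 0; 1 0 0 -5 0 0 0; 1 0 0 0 0 0 0; 1 0 0 0 0 0 0"
}}

```text
time_s: 3.9
position: [0.4694, -0.2353, 0.1063]
tool_rot: [[-0.977, -0.215, 0.005], [-0.215, 0.977, -0.009], [-0.003, -0.01, -1.0]]
ft_force: [-1.4, -15.3, -0.8]
grip_width: 0.0092
```

The grip pulled the tool 4 mm toward -y, with a 15 N side force, so the cassette is against a loop. I'll relieve that before lifting further.

Request:
{"name": "arm_command", "arguments": {
  "rows": "1 0 -2 0 0 0 0; 1 0 -2 0 0 0 0; 1 0 0 0 0 0 0; 1 0 0 0 0 0 0; 1 0 0 0 0 0 0"
}}

```text
time_s: 4.32
position: [0.4698, -0.2369, 0.1055]
tool_rot: [[-0.977, -0.215, 0.003], [-0.215, 0.977, -0.004], [-0.002, -0.005, -1.0]]
ft_force: [0.9, -6.5, -3.5]
grip_width: 0.0089
```

Run:
```python
from h import *
s=readout.observe(); print(s['position'],s['tool_rot'].round(4),s['ft_force'],s['wrist_torque'],s['grip_width'])
im,m=snap('wrist','w2.png')
a=cv2.resize(im[60:384,100:420,::-1],None,fx=1.8,fy=1.8,interpolation=cv2.INTER_CUBIC); cv2.imwrite('pics/w2v.png',a)
```

```text
[ 0.4697542  -0.236942    0.10550711] [[-0.9766 -0.215   0.0029]
 [-0.215   0.9766 -0.0044]
 [-0.0019 -0.0049 -1.    ]] [ 0.92678912 -6.4922288  -3.52002229] [-1.41814594 -0.18443557 -0.3322481 ] 0.008910247760771099
```

View pics/w2v.png

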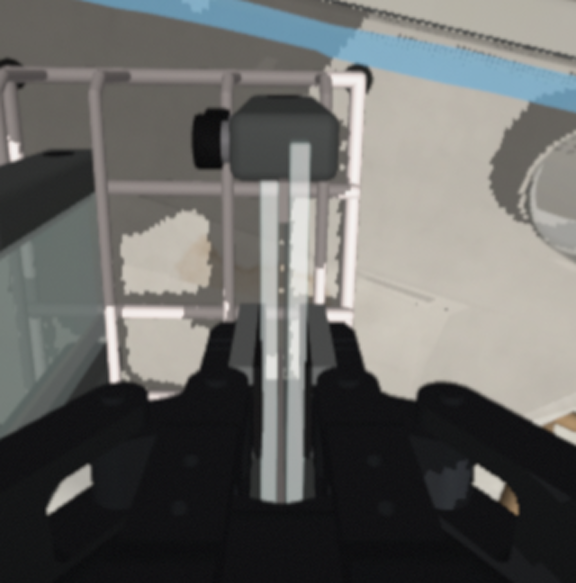

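The grip is centred across both plates and the cassette is held. The residual side force is 6.5 N, so I'll ease another 2 mm and lift.

Request:
{"name": "arm_command", "arguments": {
  "rows": "1 0 -2 -2 0 0 0; 1 0 0 -8 0 0 0; 1 0 0 -8 0 0 0; 1 0 0 -8 0 0 0; 1 0 0 -8 0 0 0"
}}

```text
time_s: 4.78
position: [0.4694, -0.2367, 0.1395]
tool_rot: [[-0.976, -0.216, 0.0], [-0.216, 0.976, 0.0], [-0.0, 0.0, -1.0]]
ft_force: [0.3, 0.4, -2.5]
grip_width: 0.0091
```

Request:
{"name": "arm_command", "arguments": {
  "rows": "1 0 0 -20 0 0 0; 1 0 0 -25 0 0 0; 1 0 0 -25 0 0 0; 1 0 0 -25 0 0 0; 1 0 0 0 0 0 0"
}}

```text
time_s: 5.2
position: [0.4706, -0.2377, 0.2388]
tool_rot: [[-0.976, -0.216, 0.007], [-0.216, 0.976, -0.005], [-0.006, -0.007, -1.0]]
ft_force: [1.3, -0.9, -2.8]
grip_width: 0.0092
```

Run:
```python
from h import *
s=readout.observe(); print(s['time_s'],s['position'],s['tool_rot'].round(4),s['ft_force'],s['wrist_torque'],s['grip_width'],s['q'])
snap('scene','s2.png')
im,m=load('top0.png')
# stand outline from top: grey over black on left; crop coordinates c0: pixel=(130+(X-390)/6,170+Y/6)
f=lambda X,Y:(130+(X-390)/6,170+Y/6)
print(onz(m,[f(541,160),f(506,325)],.026), 'gasket')
print(onz(m,[f(408,420),f(552,445),f(640,75),f(495,42)],[.02]*4),'base corners-ish')
```

```text
5.2 [ 0.47057074 -0.23766371  0.23876617] [[-0.9763 -0.2161  0.007 ]
 [-0.2161  0.9763 -0.0054]
 [-0.0057 -0.0068 -1.    ]] [ 1.28258443 -0.86400692 -2.77242401] [ 0.01389234 -0.04357681 -0.02129666] 0.009167501904829132 [-3.96838678e+01  1.97295450e+01  7.92365614e+01  1.99031678e-02
  8.05272822e+01 -1.42168418e+02]
[[0.56608077 0.36172185 0.026     ]
 [0.47905441 0.37813272 0.026     ]] gasket
[[0.42972293 0.42989831 0.02      ]
 [0.41629772 0.35403648 0.02      ]
 [0.61199945 0.31146921 0.02      ]
 [0.63011195 0.3891306  0.02      ]] base corners-ish
```

The cassette is free of the rack: 2.8 N on the wrist and no moment. I'll carry it to a spot beside the stand (centre near (0.5225, 0.370), yaw -12°) for a close look.

Request:
{"name": "arm_command", "arguments": {
  "rows": "1 0 0 0 0 0 6; 1 0 0 0 0 0 6; 1 0 0 0 0 0 6; 1 0 0 0 0 0 6; 1 2 20 0 0 0 0"
}}

```text
time_s: 5.67
position: [0.4709, -0.2187, 0.2317]
tool_rot: [[-0.978, 0.208, -0.002], [0.208, 0.978, 0.001], [0.002, 0.0, -1.0]]
ft_force: [0.2, 0.0, -2.9]
grip_width: 0.0089
```

Request:
{"name": "arm_command", "arguments": {
  "rows": "1 5 35 0 0 0 0; 1 5 35 0 0 0 0; 1 5 35 0 0 0 0; 1 5 35 0 0 0 0; 1 5 35 0 0 0 0"
}}

```text
time_s: 6.08
position: [0.481, -0.0387, 0.2321]
tool_rot: [[-0.98, 0.2, -0.003], [0.2, 0.98, 0.001], [0.003, 0.001, -1.0]]
ft_force: [0.2, 0.7, -3.3]
grip_width: 0.0093
```

Request:
{"name": "arm_command", "arguments": {
  "rows": "1 5 35 0 0 0 0; 1 5 35 0 0 0 0; 1 5 35 0 0 0 0; 1 5 35 0 0 0 0; 1 5 35 0 0 0 0"
}}

```text
time_s: 6.5
position: [0.4915, 0.1376, 0.2321]
tool_rot: [[-0.98, 0.2, -0.003], [0.2, 0.98, 0.0], [0.003, -0.0, -1.0]]
ft_force: [1.0, -0.4, -3.8]
grip_width: 0.0095
```

Request:
{"name": "arm_command", "arguments": {
  "rows": "1 5 35 0 0 0 0; 1 5 35 0 0 0 0; 1 5 35 0 0 0 0; 1 3 20 0 0 0 0; 1 0 0 0 0 0 0"
}}

```text
time_s: 6.92
position: [0.4987, 0.2654, 0.2316]
tool_rot: [[-0.981, 0.196, -0.003], [0.196, 0.981, 0.0], [0.003, -0.0, -1.0]]
ft_force: [-0.2, -0.4, -3.4]
grip_width: 0.0091
```

Request:
{"name": "arm_command", "arguments": {
  "rows": "1 0 0 0 0 0 0; 1 0 0 0 0 0 0"
}}

```text
time_s: 7.08
position: [0.4995, 0.2612, 0.2324]
tool_rot: [[-0.98, 0.2, -0.002], [0.2, 0.98, -0.001], [0.002, -0.001, -1.0]]
ft_force: [1.2, -0.9, -2.8]
grip_width: 0.0089
```

Run:
```python
from h import *
s=readout.observe(); print(s['time_s'],s['position'],s['tool_rot'].round(4),s['ft_force'],s['wrist_torque'],s['grip_width'],s['q'])
im,m=snap('wrist','w3.png')
np.savez('pics/w3s.npz',p=s['position'],T=s['tool_rot'])
cv2.imwrite('pics/w3v.png',cv2.resize(im[:,:,::-1],(800,600),interpolation=cv2.INTER_CUBIC))
```

```text
7.0833 [0.49948199 0.26124324 0.23235069] [[-9.798e-01  2.002e-01 -2.100e-03]
 [ 2.002e-01  9.798e-01 -9.000e-04]
 [ 1.900e-03 -1.300e-03 -1.000e+00]] [ 1.22832876 -0.8637892  -2.76516469] [-0.00292707  0.01570353  0.00885099] 0.008939728043487766 [ 1.55859700e+01  2.39063619e+01  7.36560549e+01 -1.58320038e-02
  8.25667792e+01 -6.28624403e+01]
```

View pics/w3v.png

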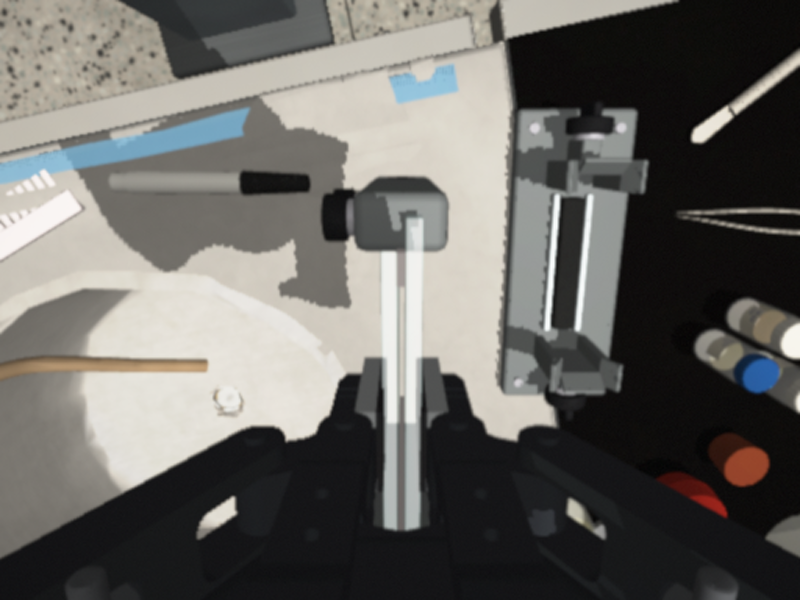

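The wrist view shows the stand at (575,250) in 800-px coordinates, with its gasket from (572,195) to (564,330). The cassette hangs straight at x≈402. I'll measure both in the tool frame.

Run:
```python
from h import *
im,m=load('w3.png'); d=np.load('pics/w3s.npz'); p,T=d['p'],d['T']; t=lambda P:((P-p)@T*1e3).round(1)
g=im.mean(2)
mask=(g<60).astype(np.uint8); n,l,st,ce=cv2.connectedComponentsWithStats(mask,connectivity=4)
i=l[165,364]; print('gasket comp',i,st[i],ce[i])
q=cv2.boxPoints(cv2.minAreaRect(np.argwhere(l==i)[:,::-1].astype(np.float32))); Q=t(onz(m,q,.026)); print(Q,Q.mean(0))
# white line midlines per row
for r in range(130,210,12):
    row=g[r]; x=np.arange(340,390); w=np.clip(row[340:390]-215,0,None); a=w[:24].copy()
    L=(x*(x<364)*w).sum()/((x<364)*w).sum(); R=(x*(x>=364)*w).sum()/((x>=364)*w).sum()
    print(r,L,R,t(onz(m,[[(L+R)/2,r]],.026)),t(onz(m,[[L,r],[R,r]],.026))[:,1])
# base corners (800px)
B=t(onz(m,np.array([[517,108],[637,110],[503,392]])*.64,.02));print('base',B)
# cassette strips
zt=p[2]+.0156
for r in(165,180,195,210):
    row=g[r]; print(r,[int(v) for v in row[238:276]])
```

```text
gasket comp 16 [ 353  127   21   84 1178] [362.79966044 167.55687606]
[[-48.6 106.9 206.1]
 [ 42.1 106.4 206.3]
 [ 40.9 121.4 206.3]
 [-49.9 123.  206.1]] [ -3.875 114.425 206.2  ]
130 355.9449541284404 377.0769230769231 [[ 38.  114.4 206.3]] [103.5 125.3]
142 355.0 376.00930232558136 [[ 25.7 114.5 206.3]] [103.6 125.5]
154 354.037037037037 374.92083333333335 [[ 13.1 114.6 206.2]] [103.6 125.6]
166 353.07547169811323 373.7488151658768 [[  0.3 114.6 206.2]] [103.7 125.6]
178 352.126213592233 372.5135135135135 [[-12.8 114.7 206.2]] [103.7 125.6]
190 351.19 371.295 [[-26.2 114.7 206.2]] [103.8 125.6]
202 350.2566844919786 370.14027149321265 [[-39.8 114.8 206.1]] [103.9 125.7]
base [[  97.4   75.3  212.4]
 [  96.4  152.2  212.3]
 [-101.7   77.5  212.1]]
165 [207, 207, 207, 207, 203, 199, 225, 237, 239, 239, 239, 240, 240, 240, 235, 213, 171, 156, 155, 155, 157, 175, 220, 236, 239, 239, 239, 240, 240, 240, 240, 236, 226, 213, 209, 209, 209, 210]
180 [207, 207, 208, 208, 202, 197, 222, 236, 239, 239, 239, 240, 240, 240, 235, 215, 171, 156, 155, 155, 156, 177, 221, 237, 239, 239, 240, 240, 240, 240, 240, 234, 219, 210, 209, 208, 209, 209]
195 [206, 207, 208, 209, 204, 199, 222, 236, 239, 239, 239, 239, 240, 240, 238, 226, 186, 177, 198, 202, 188, 185, 222, 236, 239, 239, 239, 239, 239, 240, 239, 231, 210, 207, 210, 210, 209, 209]
210 [206, 206, 207, 207, 208, 211, 221, 235, 239, 239, 239, 239, 239, 239, 238, 225, 181, 175, 199, 204, 191, 191, 225, 237, 239, 239, 239, 240, 239, 239, 238, 228, 201, 202, 207, 207, 208, 209]
```

Run:
```python
from h import *
im,m=load('w3.png'); d=np.load('pics/w3s.npz'); p,T=d['p'],d['T']; t=lambda P:((P-p)@T*1e3).round(1)
zt=p[2]+.0156; g=im.mean(2)
print('L edge',t(onz(m,[[243.7,165],[243.7,210]],zt-.01)));print('R edge',t(onz(m,[[269.9,165],[269.0,210]],zt)))
print('gap',t(onz(m,[[253.3,165],[253.4,210]],zt-.01)),t(onz(m,[[259.3,165],[259.3,210]],zt)))
print([int(v) for v in g[128:160,263]], [int(v) for v in g[150:170,247]],[int(v) for v in g[105:165,258]])
print('bar outer top end?',t(onz(m,[[265,139]],zt)), t(onz(m,np.array([[402,177],[402,190],[402,250]])*.64,zt-.006)))
```

```text
L edge [[43.7 -3.8 -5.5]
 [25.5 -4.  -5.5]]
R edge [[ 45.7   5.8 -15.5]
 [ 29.1   5.7 -15.6]]
gap [[43.7 -0.1 -5.5]
 [25.5 -0.1 -5.6]] [[ 45.7   2.1 -15.5]
 [ 29.1   2.1 -15.5]]
[145, 151, 154, 155, 155, 148, 124, 95, 88, 93, 110, 149, 182, 196, 198, 199, 202, 212, 220, 220, 215, 208, 206, 206, 205, 203, 200, 198, 197, 195, 194, 196] [80, 79, 79, 79, 78, 77, 74, 70, 68, 83, 142, 210, 235, 239, 239, 239, 239, 239, 239, 239] [209, 209, 208, 209, 209, 209, 198, 156, 86, 48, 51, 54, 54, 55, 54, 55, 55, 64, 85, 108, 121, 130, 138, 144, 150, 153, 154, 154, 154, 147, 122, 94, 83, 83, 84, 85, 85, 85, 85, 86, 85, 85, 83, 84, 83, 83, 83, 83, 83, 83, 81, 79, 78, 81, 95, 111, 132, 149, 155, 156]
bar outer top end? [[ 54.8   4.  -15.5]] [[63.1  1.4 -9.5]
 [60.3  1.4 -9.5]
 [46.4  1.4 -9.5]]
```

In the tool frame the gasket centre is at (-3.9, 114.5) and the cassette centre at (0, 0.9). I'll move over the stand, stop with the cassette's bottom edge about 10 mm above the posts, and check.

Request:
{"name": "arm_command", "arguments": {
  "rows": "1 -1 30 0 0 0 -0.7; 1 -1 30 0 0 0 0; 1 -1 30 0 0 0 0; 1 -0.5 23.5 0 0 0 0; 1 0 0 0 0 0 0"
}}

```text
time_s: 7.55
position: [0.5255, 0.3748, 0.2323]
tool_rot: [[-0.982, 0.187, -0.001], [0.187, 0.982, 0.001], [0.001, 0.001, -1.0]]
ft_force: [-0.5, -0.0, -2.9]
grip_width: 0.009
```

Request:
{"name": "arm_command", "arguments": {
  "rows": "1 0 0 20 0 0 0; 1 0 0 20 0 0 0; 1 0 0 20 0 0 0; 1 0 0 0 0 0 0; 1 0 0 0 0 0 0"
}}

```text
time_s: 7.97
position: [0.5252, 0.3713, 0.1729]
tool_rot: [[-0.982, 0.19, -0.002], [0.19, 0.982, -0.001], [0.002, -0.001, -1.0]]
ft_force: [-0.3, -0.9, -2.8]
grip_width: 0.0089
```

Run:
```python
from h import *
s=readout.observe(); print(s['time_s'],s['position'],s['tool_rot'].round(4),s['ft_force'],s['wrist_torque'],s['grip_width'])
im,m=snap('wrist','w4.png'); np.savez('pics/w4s.npz',p=s['position'],T=s['tool_rot'])
a=im[70:360,130:400,::-1]
im2,m2=snap('scene','s4.png'); b=im2[90:180,140:240,::-1]
A=cv2.resize(a,None,fx=2,fy=2,interpolation=cv2.INTER_CUBIC)
B=cv2.resize(b,None,fx=2.5,fy=2.5,interpolation=cv2.INTER_CUBIC)
B=np.pad(B,((0,A.shape[0]-B.shape[0]),(0,0),(0,0)));cv2.imwrite('pics/w4v.png',np.hstack([A,B]))
```

```text
7.9667 [0.52522726 0.37130287 0.17292174] [[-0.9819  0.1896 -0.002 ]
 [ 0.1896  0.9819 -0.001 ]
 [ 0.0017 -0.0014 -1.    ]] [-0.29306906 -0.85184031 -2.77400053] [0.05958036 0.01017815 0.00619703] 0.008901865269976049
```

View pics/w4v.png

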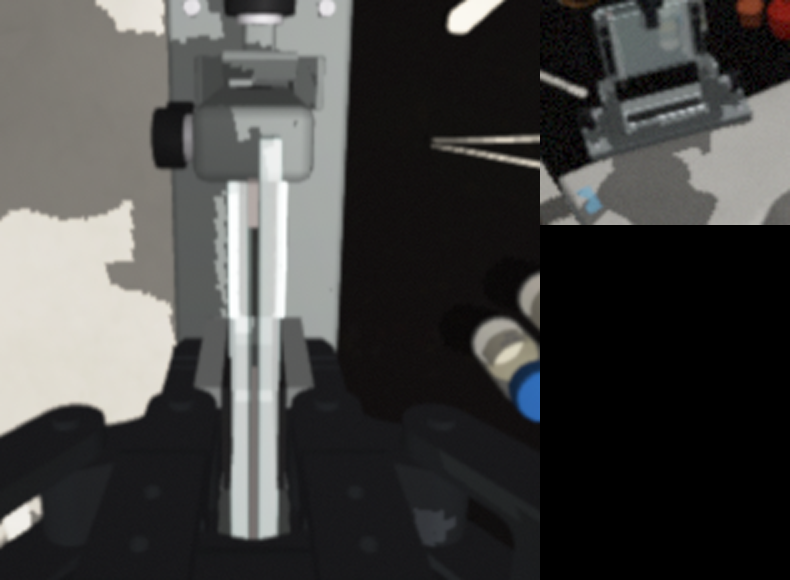

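It looks nearly aligned, but the base seems about 2 mm to tool +y. I'll check that numerically before lowering.

Run:
```python
from h import *
im,m=load('w4.png'); d=np.load('pics/w4s.npz'); p,T=d['p'],d['T']; t=lambda P:((P-p)@T*1e3).round(1)
g=im.mean(2)
def edge(r,a,b,th):  # first crossing from a to b
    v=g[r,a:b]-th; i=np.where(v[:-1]*v[1:]<0)[0]; return [round(a+k+v[k]/(v[k]-v[k+1]),2) for k in i]
for r in(74,78,175,185,195,205):
    R=edge(r,295,325,90); print(r,'right',R,t(onz(m,[[R[-1],r]],.02))[0] if R else '', [int(x) for x in g[r,208:226]])
for r in(175,190,205):
    print(r,[int(x) for x in g[r,238:282]])
for r in (115,125,135,150): print(r,'postsrow',[int(x) for x in g[r-20,222:298]])
```

```text
74 right [np.float64(305.47)] [ 88.3  41.5 153. ] [226, 227, 226, 215, 154, 108, 121, 145, 161, 165, 164, 165, 166, 178, 209, 225, 227, 226]
78 right [np.float64(305.12)] [ 85.2  41.3 153. ] [227, 222, 198, 157, 126, 104, 119, 143, 160, 165, 165, 165, 165, 165, 165, 166, 167, 157]
175 right [np.float64(300.84)] [  2.8  40.9 152.9] [123, 122, 122, 122, 123, 123, 122, 114, 89, 81, 86, 90, 91, 91, 91, 90, 90, 91]
185 right [np.float64(300.6)] [ -6.4  41.  152.9] [125, 125, 125, 124, 124, 124, 123, 117, 95, 83, 84, 90, 91, 91, 91, 91, 90, 91]
195 right [np.float64(299.9)] [-15.9  40.8 152.8] [124, 124, 124, 125, 125, 126, 125, 121, 106, 85, 83, 87, 90, 90, 91, 90, 90, 90]
205 right [np.float64(299.66)] [-25.5  40.9 152.8] [126, 125, 125, 124, 124, 124, 124, 124, 115, 90, 81, 86, 89, 89, 90, 90, 90, 89]
175 [133, 158, 164, 163, 153, 150, 223, 251, 253, 253, 248, 226, 203, 199, 195, 181, 173, 171, 171, 170, 161, 143, 170, 194, 199, 201, 201, 201, 201, 205, 226, 245, 250, 252, 251, 217, 172, 167, 166, 166, 167, 166, 166, 166]
190 [153, 162, 163, 162, 156, 165, 224, 251, 253, 253, 249, 227, 
[... 1103 characters left out ...]
5 postsrow [92, 92, 92, 92, 89, 83, 81, 83, 85, 75, 72, 71, 71, 70, 70, 68, 64, 62, 60, 61, 60, 61, 61, 60, 60, 60, 60, 58, 59, 58, 58, 59, 59, 58, 58, 57, 57, 58, 57, 58, 58, 57, 57, 59, 59, 60, 61, 61, 60, 60, 61, 60, 61, 58, 65, 84, 91, 92, 92, 92, 93, 93, 93, 94, 94, 102, 122, 147, 151, 154, 165, 169, 170, 170, 170, 171]
150 postsrow [100, 116, 118, 109, 81, 75, 79, 83, 86, 89, 92, 92, 92, 91, 92, 92, 91, 93, 92, 92, 93, 93, 93, 94, 105, 137, 161, 167, 168, 168, 167, 168, 169, 169, 169, 169, 169, 169, 169, 170, 170, 170, 170, 170, 171, 171, 171, 171, 171, 171, 171, 171, 172, 171, 165, 149, 152, 167, 171, 166, 161, 155, 148, 137, 125, 145, 165, 169, 169, 169, 170, 170, 170, 169, 169, 170]
```

Seen near the axis, the stand's centre is about 1.4 mm further to tool +y, averaging the two views. I'll shift by that, lower into the channels and watch the side forces.

Request:
{"name": "arm_command", "arguments": {
  "rows": "1 0 1.4 0 0 0 0; 1 0 0 10 0 0 0; 1 0 0 10 0 0 0; 1 0 0 0 0 0 0; 1 0 0 0 0 0 0"
}}

```text
time_s: 8.48
position: [0.525, 0.3737, 0.1523]
tool_rot: [[-0.982, 0.188, -0.002], [0.188, 0.982, -0.001], [0.002, -0.001, -1.0]]
ft_force: [-0.3, 0.2, -2.5]
grip_width: 0.0088
```

Request:
{"name": "arm_command", "arguments": {
  "rows": "1 0 0 8 0 0 0; 1 0 0 8 0 0 0; 1 0 0 0 0 0 0; 1 0 0 0 0 0 0"
}}

```text
time_s: 8.82
position: [0.5252, 0.3737, 0.1366]
tool_rot: [[-0.982, 0.188, -0.001], [0.188, 0.982, -0.001], [0.001, -0.001, -1.0]]
ft_force: [0.7, 1.1, -2.6]
grip_width: 0.0089
```

Run:
```python
from h import *
s=readout.observe(); print(s['time_s'],s['position'],s['tool_rot'].round(4),s['ft_force'],s['wrist_torque'],s['grip_width'])
```

```text
8.8167 [0.5252442  0.37372341 0.13663939] [[-9.821e-01  1.884e-01 -1.200e-03]
 [ 1.884e-01  9.821e-01 -6.000e-04]
 [ 1.100e-03 -8.000e-04 -1.000e+00]] [ 0.70075117  1.11200089 -2.60988224] [-0.00060873 -0.0158554   0.00475448] 0.00894874815623977
```

Request:
{"name": "arm_command", "arguments": {
  "rows": "1 0 0 6 0 0 0; 1 0 0 6 0 0 0; 1 0 0 0 0 0 0; 1 0 0 0 0 0 0"
}}

```text
time_s: 9.15
position: [0.5252, 0.3738, 0.1247]
tool_rot: [[-0.982, 0.188, -0.001], [0.188, 0.982, -0.0], [0.001, -0.001, -1.0]]
ft_force: [-0.5, -1.9, -4.1]
grip_width: 0.0091
```

Request:
{"name": "arm_command", "arguments": {
  "rows": "1 0 0 5 0 0 0; 1 0 0 4 0 0 0; 1 0 0 0 0 0 0; 1 0 0 0 0 0 0; 1 0 0 0 0 0 0"
}}

```text
time_s: 9.57
position: [0.5253, 0.3739, 0.1161]
tool_rot: [[-0.982, 0.188, -0.001], [0.188, 0.982, -0.0], [0.001, -0.0, -1.0]]
ft_force: [0.9, -1.8, -2.7]
grip_width: 0.0091
```

Run:
```python
from h import *
s=readout.observe(); print(s['time_s'],s['position'],s['tool_rot'].round(4),s['ft_force'],s['wrist_torque'],s['grip_width'])
```

```text
9.5667 [0.52527161 0.37385146 0.11614985] [[-9.821e-01  1.882e-01 -6.000e-04]
 [ 1.882e-01  9.821e-01 -2.000e-04]
 [ 5.000e-04 -3.000e-04 -1.000e+00]] [ 0.94401424 -1.77458299 -2.73148285] [-0.32563986  0.16042569 -0.09967797] 0.009056210013511184
```

Forces are still low, with only a slight touch on the side. I'll continue to contact in small steps.

Request:
{"name": "arm_command", "arguments": {
  "rows": "1 0 -0.4 2 0 0 0; 1 0 0 2 0 0 0; 1 0 0 1 0 0 0; 1 0 0 0 0 0 0; 1 0 0 0 0 0 0"
}}

```text
time_s: 9.98
position: [0.5253, 0.3736, 0.1113]
tool_rot: [[-0.982, 0.188, -0.0], [0.188, 0.982, 0.0], [0.0, 0.0, -1.0]]
ft_force: [1.0, -0.5, -3.3]
grip_width: 0.0089
```

Request:
{"name": "arm_command", "arguments": {
  "rows": "1 0 0 1 0 0 0; 1 0 0 0.5 0 0 0; 1 0 0 0 0 0 0; 1 0 0 0 0 0 0; 1 0 0 0 0 0 0"
}}

```text
time_s: 10.4
position: [0.5253, 0.3735, 0.1098]
tool_rot: [[-0.982, 0.188, 0.0], [0.188, 0.982, 0.0], [-0.0, 0.0, -1.0]]
ft_force: [0.2, -0.8, -3.7]
grip_width: 0.0089
```

Run:
```python
from h import *
s=readout.observe(); print(s['time_s'],s['position'],s['ft_force'],s['wrist_torque'],s['grip_width'])
```

```text
10.4 [0.52533844 0.37351996 0.10984045] [ 0.21224837 -0.8377549  -3.72222783] [-0.01722853 -0.00252572 -0.0452508 ] 0.008863194889897813
```

Request:
{"name": "arm_command", "arguments": {
  "rows": "1 0 0 1 0 0 0; 1 0 0 0.5 0 0 0; 1 0 0 0 0 0 0; 1 0 0 0 0 0 0; 1 0 0 0 0 0 0"
}}

```text
time_s: 10.82
position: [0.5254, 0.3735, 0.1083]
tool_rot: [[-0.982, 0.188, 0.0], [0.188, 0.982, 0.0], [-0.0, 0.0, -1.0]]
ft_force: [-0.0, -0.3, -1.9]
grip_width: 0.0092
```

Request:
{"name": "arm_command", "arguments": {
  "rows": "1 0 0 1 0 0 0; 1 0 0 0 0 0 0; 1 0 0 0 0 0 0; 1 0 0 0 0 0 0; 1 0 0 0 0 0 0"
}}

```text
time_s: 11.23
position: [0.5254, 0.3735, 0.1075]
tool_rot: [[-0.982, 0.188, 0.0], [0.188, 0.982, 0.0], [-0.0, 0.0, -1.0]]
ft_force: [-0.9, 0.4, 0.3]
grip_width: 0.0091
```

Request:
{"name": "arm_command", "arguments": {
  "rows": "1 0 0 0.5 0 0 0; 1 0 0 0 0 0 0; 1 0 0 0 0 0 0; 1 0 0 0 0 0 0"
}}

```text
time_s: 11.57
position: [0.5254, 0.3735, 0.107]
tool_rot: [[-0.982, 0.188, 0.0], [0.188, 0.982, 0.0], [-0.0, 0.0, -1.0]]
ft_force: [-1.7, 1.3, 2.2]
grip_width: 0.0089
```

Contact is on the gasket and the force rises about 4 N/mm, as it should. The gasket carries about 5 N now; I'll go on to about 12 N.

Request:
{"name": "arm_command", "arguments": {
  "rows": "1 0 0 0.6 0 0 0; 1 0 0 0.6 0 0 0; 1 0 0 0 0 0 0; 1 0 0 0 0 0 0; 1 0 0 0 0 0 0"
}}

```text
time_s: 11.98
position: [0.5254, 0.3735, 0.1061]
tool_rot: [[-0.982, 0.188, 0.001], [0.188, 0.982, 0.0], [-0.0, 0.0, -1.0]]
ft_force: [-1.8, -1.4, 5.3]
grip_width: 0.0088
```

Request:
{"name": "arm_command", "arguments": {
  "rows": "1 0 0 0.4 0 0 0; 1 0 0 0 0 0 0; 1 0 0 0 0 0 0; 1 0 0 0 0 0 0; 1 0 0 0 0 0 0"
}}

```text
time_s: 12.4
position: [0.5254, 0.3736, 0.1058]
tool_rot: [[-0.982, 0.188, 0.001], [0.188, 0.982, 0.0], [-0.001, 0.0, -1.0]]
ft_force: [-2.8, -1.5, 6.4]
grip_width: 0.0088
```

Request:
{"name": "arm_command", "arguments": {
  "rows": "1 0 0 0 0 0 0; 1 0 0 0 0 0 0"
}}

```text
time_s: 12.57
position: [0.5254, 0.3736, 0.1058]
tool_rot: [[-0.982, 0.188, 0.001], [0.188, 0.982, 0.0], [-0.001, 0.0, -1.0]]
ft_force: [-3.1, -0.3, 6.5]
grip_width: 0.0088
```

Request:
{"name": "arm_command", "arguments": {
  "rows": "1 0 0 0 0 0 0; 1 0 0 0 0 0 0"
}}

```text
time_s: 12.73
position: [0.5254, 0.3736, 0.1058]
tool_rot: [[-0.982, 0.188, 0.001], [0.188, 0.982, 0.0], [-0.001, 0.0, -1.0]]
ft_force: [-2.2, -1.9, 5.8]
grip_width: 0.0092
```

Request:
{"name": "arm_command", "arguments": {
  "rows": "1 0 0 0.5 0 0 0; 1 0 0 0.5 0 0 0; 1 0 0 0.2 0 0 0; 1 0 0 0 0 0 0; 1 0 0 0 0 0 0"
}}

```text
time_s: 13.15
position: [0.5254, 0.3736, 0.1051]
tool_rot: [[-0.982, 0.188, 0.001], [0.188, 0.982, 0.0], [-0.001, 0.001, -1.0]]
ft_force: [-3.2, -0.7, 9.3]
grip_width: 0.0091
```

Request:
{"name": "arm_command", "arguments": {
  "rows": "1 0 0 0 0 0 0; 1 0 0 0 0 0 0; 1 0 0 0 0 0 0; 1 0 0 0 0 0 0; 1 0 0 0 0 0 0"
}}

```text
time_s: 13.57
position: [0.5254, 0.3736, 0.1051]
tool_rot: [[-0.982, 0.188, 0.001], [0.188, 0.982, 0.0], [-0.001, 0.001, -1.0]]
ft_force: [-3.4, -0.5, 8.8]
grip_width: 0.0089
```

Run:
```python
from h import *
s=readout.observe(); print(s['time_s'],s['position'],s['tool_rot'].round(4),s['ft_force'],s['wrist_torque'],s['grip_width'])
im,m=snap('wrist','w5.png'); im2,m2=snap('scene','s5.png');im3,_=snap('top','t5.png')
F=[]
for _ in range(4): eyes.get_image('top'); F.append(readout.observe()['ft_force'])
print(np.array(F).round(1))
A=cv2.resize(im[60:360,120:400,::-1],None,fx=1.6,fy=1.6); B=cv2.resize(im2[90:180,140:240,::-1],None,fx=3,fy=3,interpolation=cv2.INTER_CUBIC);C=cv2.resize(im2[240:360,240:350,::-1],(300,210))
R=np.vstack([B,C]);R=np.pad(R,((0,max(0,480-len(R))),(0,0),(0,0)))[:480]
cv2.imwrite('pics/f5.png',np.hstack([A,R]))
```

```text
13.5667 [0.52542369 0.37359035 0.10507693] [[-9.821e-01  1.882e-01  1.000e-03]
 [ 1.882e-01  9.821e-01  4.000e-04]
 [-9.000e-04  6.000e-04 -1.000e+00]] [-3.4172582  -0.53281121  8.83197123] [-0.28265967  0.61766531 -0.01492434] 0.008899346287539564
[[-2.4 -0.8  8.4]
 [-4.  -0.2  9.1]
 [-2.1 -1.1  9.5]
 [-3.7 -1.4  8.6]]
```

View pics/f5.png

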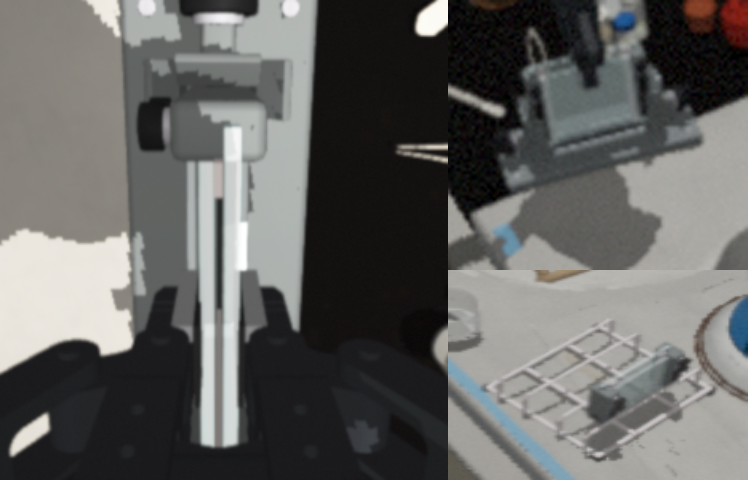

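The cassette is upright between the posts with the grip centred, and the narrow cassette still stands in its slot. The steady reading is about 9 N plus 2.8 N of weight, so about 11.8 N on the gasket, and the travel since contact is about 3.0 mm. I'll hand in.

```bash
python3 -c "
from rig import env
print(env.close_job())"
```

```text
the job is handed in; nothing more can be done
None
```

I lifted the wide cassette out of the rack, lowered it upright between the posts of the casting stand, and pressed it onto the gasket. I handed the job in at about 14 s on the robot's clock, with the arm still gripping (60 N) and pressing.

**Force on the gasket:** the wrist read a steady 8.4–9.5 N upward. With the cassette's 2.8 N of weight, that is about 12 N on the gasket. It agrees with about 3.0 mm of travel since contact, and the force rose close to the gasket's 4 N/mm.

**Final view:** the cassette sits in both channels, and the narrow cassette is still in its rack slot. I did not check the beaker, bottle or marker at the end, but the arm carried the cassette well above them.

**Checks that disagreed:**
- **In the rack:** closing the jaws pulled the tool about 4 mm sideways and gave a 15 N side force. I relieved it before lifting.
- **Stand position:** the two camera measurements differed by about 1.4 mm, so I used a value in between, and the cassette went in with only about 2 N of side force.
- **Contact height:** the gasket was met about 2 mm lower than worked out, from a small calibration error or slip in the grip.
- **Side force:** about 3 N along the length of the stand remained at the end.

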